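# Make up two scan-fixture kits

## Robot

A 6-joint arm with a two-finger parallel gripper is mounted at the origin on the work surface. World frame = base frame: x ahead of the robot, y to its left, z up, the work surface at z = 0. Lengths are in m, angles in rad, forces in N, time in s.
With the tool pointing down it reaches from about 0.25 to 0.725 m from the base axis. Payload 4 kg.
Tool frame: the origin (TCP) lies on the centre line of the jaws, within the pads' length; the fingertips stand 14 mm ahead of it and the grasp point (between the pads) lies 5 mm behind it; z points along the fingers, x is the direction in which the jaws open and shut, and the axes are right-handed (so a half turn about z gives the same grasp; the last joint's range is limited). The gripper opens to 85 mm and grips with 20 to 120 N. Pads are 22 mm wide; open, the fingers measure 114 mm over their backs; the gripper's body (76 mm by 85 mm) begins 54 mm behind the grasp point. The pads swing forward as they close: fully open they stand 13 mm farther back than shut.
Start: joints at [-1.2, 0.241, 0.005, 1.335, 0, 1.571], TCP at [0.181, -0.466, 0.245] pointing down, gripper open.
Joint ranges: [-2.72, 2.72], [-1.05, 1.87], [-1.09, 1.28], [-1.99, 2.15], [-1.42, 1.44], [-3.14, 3.14]. Speed limits (rad/s): [2.79, 2.79, 3.14, 3.14, 3.14, 3.14].

## Interface

Orientations are given as a unit quaternion [x, y, z, w].
In Python, from workcell import bot gives the robot as it stands.
- The arm moves only by the tool play_rows, never from a script. Its argument "motion" is a list of rows, each an object with "fingers": the closure, from -1 (fully open) to 1 (shut), so that 0 is half open; "translation": the shift along the tool's x, y, z in cm, a list of three; "roll": the turn about the tool's z in degrees. A call has 1 to 20 rows; each row is the pose to reach, as a shift and turn from the pose commanded when the call began, along the tool's axes at that moment; what a row does not reach only later rows make up. A row lasts 1/12 s, in which the tool goes at most 41.7 mm and 7.16 degrees, less where a joint would pass 70% of its speed; a pose out of reach is approached as far as the arm can. A call with a gripper value outside its range is refused whole. The fingers move at their own pace and stop on an object; the grip force is fixed at half the most. Time passes only in rows, so rows that repeat a pose let the fingers close. It gives the time, the measured TCP pose, the force and the opening at its end, in the units of the state.
- bot.get_obs(): the state, without advancing time (a new reading comes with each control period).
- bot.camera(name): name is "scene" or "top" or "wrist"; returns a dict with "pixels" (420x560x3 uint8, red, green, blue), "intrinsics" (3x3 intrinsics, pixels), "world_to_cam" (4x4, takes a point from world to camera coordinates). Camera axes: x right, y down, z forward; pixel columns grow to the right and rows downward; lengths in m; the calibration is good to about 2 mm. A picture is of the moment at which its call begins. There is no depth.
- bot.job_done(): hands the job in, once; it reports no verdict.
The state is a dict: "clock": time; "joint_pos": joint angles; "joint_vel": joint speeds; "tau": joint torques, N m; "eef_pos": TCP position; "tool_rot": TCP orientation; "ft_force": force on the tool from outside, world axes, zero at the start; "ft_torque": the same for the moment, N m; "grip_width": finger opening in m.
Only numpy, scipy, OpenCV 4.12 (cv2) and the standard library are available. Lean on these libraries where they do the work, as an engineer would, in place of code of your own. Each camera call takes 0.05 s, during which the arm holds its last target. There are 200 camera calls.

## Task

Make up the two scanning kits. In the tray with two compartments, put the V-block lengthwise in the larger compartment and the tall reference ball in the smaller one; in the tray with three compartments, lay the riser block lengthwise in the large compartment with the wooden sole piece balanced on top of it, centred and lengthwise, and stand the short reference ball in the empty small compartment. Everything should stand flat and about in the middle of its place, and the brown bottle stays standing where it is.

Things in the scene. Friction and masses are not known exactly. Their poses are not given: they have to be found in the camera images.
- tray_two: Plywood tray with two compartments in a row, 82 (x) x 171 (y) mm, fixed to the table; origin at the centre of its underside, z up. Floor 4 mm thick; rims and the divider are 5 mm thick and reach 12 mm above the table. Larger compartment: inside 72 (x) x 90 (y) mm, its middle at (0, -35.5) mm. Smaller one: inside 72 (x) x 66 (y) mm, its middle at (0, +47.5) mm.
- tray_three: Plywood tray, three compartments, 135 (x) x 159 (y) mm, fixed; origin at the centre of its underside, z up. Floor 4 mm, walls 5 mm thick, 12 mm above the table. Large compartment: inside 125 (x) x 82 (y) mm, middle at (0, -33.5) mm. Two small ones, inside 60 (x) x 62 (y) mm: the empty one, middle at (-32.5, +43.5), the other at (+32.5, +43.5) filled by a fixed round tin, top 25 mm above the table.
- vee_block: Loose aluminium V-block, 60 (x) x 44 (y) x 40 (z) mm, with a 90-degree groove 24 mm wide and 12 mm deep along x in its top; origin at the centre of its underside, z up. About 0.28 kg. Same turned half round.
- riser: Loose plain black plastic riser block, 90 (x) x 56 (y) x 40 (z) mm; origin at the centre of its underside, z up. About 0.25 kg. Same turned half round.
- sole_piece: Loose wooden piece like a small shoe sole, 122 mm long in x: round heel (diameter 48, height 36, middle x = -36 mm), round toe (diameter 52, height 22, middle x = +36), between them a waist 34 wide in y, 5 to 26 mm high, free to grasp from x = -18 to +15. Origin midway between heel and toe middles, level with their flat undersides, z up. 0.08 kg, heel heavier. On the riser, heel at either end.
- tall_ball: Loose tall reference ball: white ceramic ball of diameter 30 mm on a steel stem (14 mm thick), its centre 85 mm above the underside of a round foot of diameter 44 and height 12 mm; 100 mm high in all. Origin at the centre of the underside of the foot, z up. About 0.15 kg.
- short_ball: Loose short reference ball: larger white ceramic ball of diameter 40 mm on a stem (14 mm thick), its centre 48 mm above the underside of a round foot of diameter 44 and height 12 mm; 68 mm high in all. Origin at the centre of the underside of the foot, z up. About 0.15 kg.
- bottle: Bystander: small loose brown glass bottle standing among the things, 44 mm in diameter, 90 mm high; origin at the centre of its underside, z up. To be left alone.
There are look-alikes about, which are no part of the job. What is shaped like the sole_piece but green is not meant.

How it is judged:
At the end, for the whole second after the job is handed in: Each thing flat on its floor (the sole piece on the riser's top): within 15 mm of the middle of its place along each axis, 3 mm in height, tilt under 0.12 rad, at rest; V-block, riser and sole piece lengthwise within 0.35 rad (x of vee_block in the frame of tray_two between -0.015 and 0.015 m and y of vee_block in the frame of tray_two between -0.0505 and -0.0205 m and z of vee_block in the frame of tray_two between 0.001 and 0.007 m and angle between each of vee_block, tall_ball, riser, short_ball, sole_piece's own z axis and vertical below 0.12 rad and linear speed of each of vee_block, tall_ball, riser, short_ball, sole_piece below 0.02 m/s and x of tall_ball in the frame of tray_two between -0.015 and 0.015 m and y of tall_ball in the frame of tray_two between 0.0325 and 0.0625 m and z of tall_ball in the frame of tray_two between 0.001 and 0.007 m and x of riser in the frame of tray_three between -0.015 and 0.015 m and y of riser in the frame of tray_three between -0.0485 and -0.0185 m and z of riser in the frame of tray_three between 0.001 and 0.007 m and x of short_ball in the frame of tray_three between -0.0475 and -0.0175 m and y of short_ball in the frame of tray_three between 0.0285 and 0.0585 m and z of short_ball in the frame of tray_three between 0.001 and 0.007 m and x of sole_piece in the frame of riser between -0.015 and 0.015 m and y of sole_piece in the frame of riser between -0.015 and 0.015 m and z of sole_piece in the frame of riser between 0.037 and 0.043 m and angle between the x axis of vee_block and the y axis of tray_two, either way round below 0.35 rad and angle between the x axis of riser and the x axis of tray_three, either way round below 0.35 rad and angle between the x axis of sole_piece and the x axis of riser, either way round below 0.35 rad); the robot touches nothing.
It fails at once if the brown bottle is knocked over or shifted by more than 40 mm (angle between bottle's own z axis and vertical above 0.5 rad or distance of bottle from where it was at the start of the episode above 0.04 m).
It also fails if it takes over 115 s, if anything falls off the work surface, if the arm or the gripper's body presses on something with over 40 N, if the wrist force passes 120 N, or if a joint passes its speed limit or range.

## Working session

There is one attempt and no reset: what is moved stays moved. The work goes in short steps, Python scripts to look and compute and a tool call to move; the robot and the scene stay as the last step left them, time stands still between calls to the robot, and variables do not carry over. Pictures are saved under pics/ and viewed, about 12 in all and at most 16, crops included, and the job is handed in when it is done.

Besides the shell and the picture viewer there is one more tool, called after "Emit:" as name(argument=value, ...) on one line, values as JSON. play_rows: Moves the arm, as the interface text tells. Its arguments: {"type":"object","properties":{"motion":{"type":"array","items":{"type":"object","properties":{"fingers":{"type":"number"},"translation":{"type":"array","items":{"type":"number"}},"roll":{"type":"number"}}}}},"required":["motion"]}

```bash
mkdir -p pics; ls
python3 - <<'E'
from workcell import bot
import cv2
o=bot.get_obs()
for k,v in o.items(): print(k,v)
for n in ("scene","top"):
    c=bot.camera(n); cv2.imwrite(f"pics/{n}0.png",cv2.cvtColor(c["pixels"],cv2.COLOR_RGB2BGR))
    print(n,c["intrinsics"],c["world_to_cam"])
E
```

```text
pics
clock 0.0
joint_pos [-1.19999353e+00  2.41383141e-01  3.72490272e-03  1.33519128e+00
  5.09476464e-06  1.57083111e+00]
joint_vel [-0.00078225 -0.00113403  0.00234225 -0.00073298 -0.00098261  0.0010511 ]
tau [-1.60402440e-03 -3.72317934e+01  2.52408117e+01  1.70697650e-02
 -7.92537389e-05 -4.91951482e-06]
eef_pos [ 0.18096602 -0.46545906  0.24442808]
tool_rot [ 8.25327186e-01 -5.64653860e-01 -8.45858042e-04 -5.81743445e-04]
ft_force [-0.5811526  -0.13293987 -0.38003756]
ft_torque [-0.01985674  0.01258574  0.02685976]
grip_width 0.08557097316742385
scene [[464.32590586   0.         275.60437496]
 [  0.         464.32590586 208.51113745]
 [  0.           0.           1.        ]] [[ 0.16119301  0.98688427 -0.00873257 -0.05268149]
 [ 0.7079319  -0.12178625 -0.69570147 -0.29633678]
 [-0.68764034  0.10596015 -0.71827795  1.44643902]
 [ 0.          0.          0.          1.        ]]
top [[466.64424315   0.         274.63039848]
 [  0.         466.64424315 207.66816228]
 [  0.           0.           1.        ]] [[ 0.02018734 -0.9997401   0.01059269 -0.02414979]
 [-0.98576855 -0.02167154 -0.16670547  0.44199843]
 [ 0.1668917  -0.0070766  -0.98594984  1.02683428]
 [ 0.          0.          0.          1.        ]]
```

View pics/scene0.png

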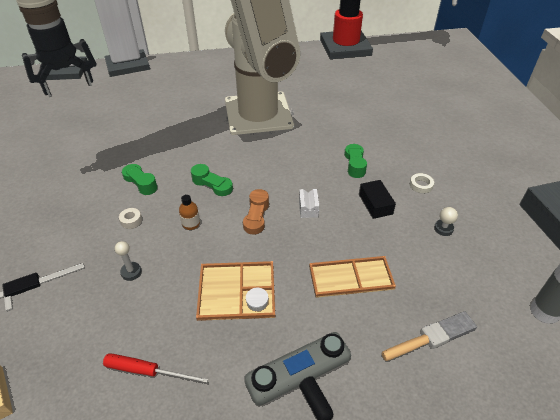

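View pics/top0.png

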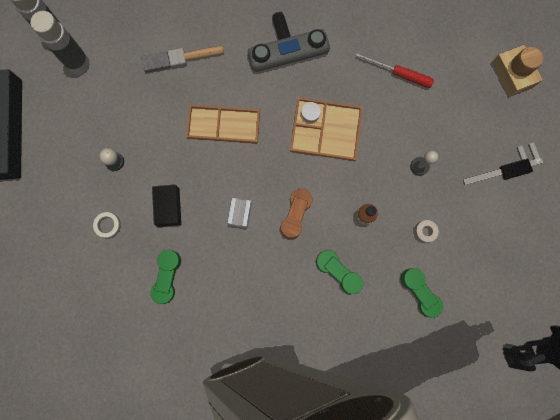

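The top view shows tray_two at (223,124) and tray_three at (327,128) with the tin at (311,112). The riser is at (167,205), the V-block at (239,212), the sole at (297,213) and the bottle at (368,213). The tall ball stands near (420,165) and the short ball near (110,158). The scene view agrees.

```bash
cat > h.py <<'E'
import numpy as np, cv2
from scipy.spatial.transform import Rotation as R
from workcell import bot
def snap(n,save=None):
    c=bot.camera(n); c["bgr"]=cv2.cvtColor(c["pixels"],cv2.COLOR_RGB2BGR); c["hsv"]=cv2.cvtColor(c["bgr"],cv2.COLOR_BGR2HSV)
    if save: cv2.imwrite(f"pics/{save}.png",c["bgr"])
    return c
def cast(c,px,z):
    px=np.atleast_2d(px).astype(float); W=c["world_to_cam"]; Rm,t=W[:3,:3],W[:3,3]; o=-Rm.T@t
    d=np.c_[px,np.ones(len(px))]@np.linalg.inv(c["intrinsics"]).T@Rm
    return o+d*((z-o[2])/d[:,2])[:,None]
def proj(c,p):
    q=np.atleast_2d(p)@c["world_to_cam"][:3,:3].T+c["world_to_cam"][:3,3]; q=q@c["intrinsics"].T
    return q[:,:2]/q[:,2:]
def blob(c,lo,hi,win,k=3):
    """largest contour in hsv range within window x0,y0,x1,y1"""
    m=cv2.inRange(c["hsv"],np.array(lo),np.array(hi)); w=np.zeros_like(m); x0,y0,x1,y1=win; w[y0:y1,x0:x1]=255
    m=cv2.morphologyEx(m&w,cv2.MORPH_CLOSE,np.ones((k,k),np.uint8))
    cs,_=cv2.findContours(m,cv2.RETR_EXTERNAL,cv2.CHAIN_APPROX_NONE)
    return max(cs,key=cv2.contourArea)[:,0]
def rect(c,cn,z):
    """min-area rectangle of a contour on plane z: centre, long, short (mm), angle of long side (deg)"""
    p=(cast(c,cn,z)[:,:2]*1000).astype(np.float32); b=cv2.boxPoints(cv2.minAreaRect(p))
    e=[b[1]-b[0],b[2]-b[1]]; e.sort(key=np.linalg.norm)
    a=np.degrees(np.arctan2(e[1][1],e[1][0])); a=(a+90)%180-90
    return b.mean(0).round(1),np.linalg.norm(e[1]).round(1),np.linalg.norm(e[0]).round(1),a.round(1)
def go(x,y,z,yaw=None):
    """shift (cm, tool axes) and roll (deg) from measured pose to TCP x,y,z (m) with jaw axis at yaw (deg, world)"""
    o=bot.get_obs(); r=R.from_quat(o["tool_rot"]); s=r.inv().apply(np.array([x,y,z])-o["eef_pos"])*100
    X=r.as_matrix()[:,0]; y0=np.degrees(np.arctan2(X[1],X[0]))
    roll=0 if yaw is None else -((yaw-y0+90)%180-90)
    print("t",round(o["clock"],2),"tcp",o["eef_pos"].round(4),"jaw",round(y0,1),"q6",o["joint_pos"][5].round(2),"w",round(o["grip_width"],4),"f",o["ft_force"].round(1),"-> shift",s.round(2),"roll",round(roll,1))
E
python3 - <<'E'
from h import *
c=snap("top")
def px(*ps):
    for p in ps: print(p,c["hsv"][p[1],p[0]])
px((297,213),(294,230),(190,125),(205,125),(323,128),(167,205),(239,212),(230,212),(109,157),(432,157),(420,168),(300,250),(368,213),(358,130))
E
```

```text
(297, 213) [ 12 147 154]
(294, 230) [ 11 140 149]
(190, 125) [ 18 103 173]
(205, 125) [ 18 106 187]
(323, 128) [ 15 121 165]
(167, 205) [12 39 33]
(239, 212) [  5  10 152]
(230, 212) [ 60   3 190]
(109, 157) [ 20  43 173]
(432, 157) [ 24  28 188]
(420, 168) [20 13 58]
(300, 250) [ 15  22 114]
(368, 213) [15 12 41]
(358, 130) [ 12 139 139]
```

Run:
```python
from h import *
c=snap("top"); b=c["bgr"]
a=cv2.resize(b[90:250,80:440],None,fx=2.2,fy=2.2,interpolation=cv2.INTER_CUBIC); cv2.imwrite("pics/crop1.png",a)
```

```text
(no output)
```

View pics/crop1.png

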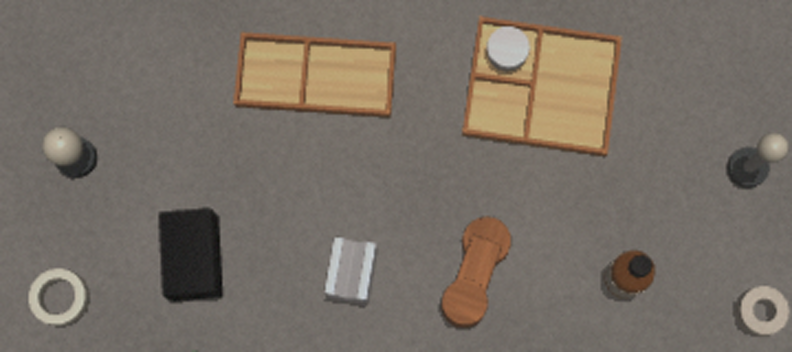

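The crop is clear: both tray outlines, the V-block groove, the sole (one end at crop (487,240), the other at (465,304)) and both balls with their feet all show.

Run:
```python
from h import *
c=snap("top")
wood=([5,75,60],[25,255,255])
for n,w,z in (("tray2",(180,95,270,152),.010),("tray3",(282,92,372,168),.010),("sole",(270,180,320,245),.025)):
    print(n,rect(c,blob(c,*wood,w),z))
print("riser",rect(c,blob(c,[0,0,0],[180,255,60],(140,170,195,240)),.03))
print("vee",rect(c,blob(c,[0,0,125],[180,40,255],(220,190,260,235)),.035))
for n,w,z in (("tall",(422,145,445,168),.085),("short",(95,142,122,172),.048)):
    cn=blob(c,[0,0,125],[180,80,255],w); (x,y),r=cv2.minEnclosingCircle(cn); print(n,cast(c,[[x,y]],z).round(4),r)
for n,w in (("tallfoot",(405,150,432,182)),("bottle",(350,195,385,235))):
    cn=blob(c,[0,0,0],[180,255,70],w); (x,y),r=cv2.minEnclosingCircle(cn); print(n,cast(c,[[x,y]],.012).round(4),r)
s=snap("scene")
for n,w,z in (("tall",(110,238,134,258),.085),("short",(436,204,462,226),.048)):
    cn=blob(s,[0,0,140],[180,80,255],w); (x,y),r=cv2.minEnclosingCircle(cn); print("scene",n,cast(s,[[x,y]],z).round(4),r)
```

```text
tray2 (array([650.4, 113.9], dtype=float32), np.float32(172.7), np.float32(86.3), np.float32(87.1))
tray3 (array([ 643.4, -135.6], dtype=float32), np.float32(160.3), np.float32(138.9), np.float32(82.7))
sole (array([432.5, -64.3], dtype=float32), np.float32(121.8), np.float32(49.7), np.float32(-17.3))
riser (array([443.4, 233.6], dtype=float32), np.float32(95.6), np.float32(62.2), np.float32(6.4))
vee (array([432.7,  67. ], dtype=float32), np.float32(61.2), np.float32(44.1), np.float32(-7.7))
tall [[ 0.5587 -0.3624  0.085 ]] 5.831051826477051
short [[0.5544 0.3723 0.048 ]] 7.840992450714111
tallfoot [[ 0.5538 -0.3566  0.012 ]] 9.25574779510498
bottle [[ 0.4437 -0.2392  0.012 ]] 5.590270042419434
scene tall [[ 0.5545 -0.3612  0.085 ]] 14.916534423828125
scene short [[0.5489 0.3693 0.048 ]] 16.324926376342773
```

```bash
python3 -c "
from h import *
go(.43,.234,.26,96)"
```

```text
t 0.3 tcp [ 0.1811 -0.4658  0.245 ] jaw -68.8 q6 1.57 w 0.0852 f [0.9 0.9 0.7] -> shift [-56.21 -48.56  -1.46] roll 15.2
```

```bash
python3 - <<'E'
s=open('h.py').read()
s=s.replace('''    roll=0 if yaw is None else -((yaw-y0+90)%180-90)
''','''    q1=np.degrees(np.arctan2(y,x)); roll=0; yt=y0
    if yaw is not None:
        yt=min([yaw+k*180 for k in range(-3,4) if abs(90+q1-yaw-k*180)<145],key=lambda v:abs(v-y0)); roll=y0-yt
    print("q6 end (rad)",round(np.radians(90+q1-yt),2))
''')
open('h.py','w').write(s)
E
python3 -c "
from h import *
go(.43,.234,.26,96)"
```

```text
q6 end (rad) 0.39
t 0.3 tcp [ 0.1811 -0.4658  0.245 ] jaw -68.8 q6 1.57 w 0.0852 f [0.9 0.9 0.7] -> shift [-56.21 -48.56  -1.46] roll -164.8
```

Emit:
play_rows(motion=[{"fingers": -1,"translation": [-14,-12,-1.4],"roll": -40},{"fingers": -1,"translation": [-14,-12,-1.4],"roll": -40},{"fingers": -1,"translation": [-14,-12,-1.4],"roll": -40},{"fingers": -1,"translation": [-14,-12,-1.4],"roll": -40},{"fingers": -1,"translation": [-14,-12,-1.4],"roll": -40},{"fingers": -1,"translation": [-56.2,-48.6,-1.4],"roll": -140},{"fingers": -1,"translation": [-56.2,-48.6,-1.4],"roll": -140},{"fingers": -1,"translation": [-56.2,-48.6,-1.4],"roll": -140},{"fingers": -1,"translation": [-56.2,-48.6,-1.4],"roll": -140},{"fingers": -1,"translation": [-56.2,-48.6,-1.4],"roll": -140},{"fingers": -1,"translation": [-56.2,-48.6,-1.4],"roll": -140},{"fingers": -1,"translation": [-56.2,-48.6,-1.4],"roll": -140},{"fingers": -1,"translation": [-56.2,-48.6,-1.4],"roll": -140},{"fingers": -1,"translation": [-56.2,-48.6,-1.4],"roll": -140},{"fingers": -1,"translation": [-56.2,-48.6,-1.4],"roll": -140},{"fingers": -1,"translation": [-56.2,-48.6,-1.4],"roll": -140},{"fingers": -1,"translation": [-56.2,-48.6,-1.4],"roll": -140},{"fingers": -1,"translation": [-56.2,-48.6,-1.4],"roll": -140},{"fingers": -1,"translation": [-56.2,-48.6,-1.4],"roll": -140},{"fingers": -1,"translation": [-56.2,-48.6,-1.4],"roll": -140}])

```text
clock: 1.97
eef_pos: [0.4315, 0.2379, 0.2585]
tool_rot: [0.81, 0.587, 0.0, -0.0]
ft_force: [0.1, -0.9, 0.0]
grip_width: 0.0856
```

```bash
python3 -c "
from h import *
go(.443,.234,.26,96)
c=snap('wrist','w1'); W=c['world_to_cam']; print((-W[:3,:3].T@W[:3,3]).round(3),W[:3,:3].round(2),c['intrinsics'][0])"
```

```text
q6 end (rad) 0.38
t 1.97 tcp [0.4315 0.2379 0.2585] jaw 71.8 q6 0.82 w 0.0856 f [ 0.1 -0.9  0. ] -> shift [-0.01  1.21 -0.15] roll -24.2
[0.364 0.26  0.387] [[ 0.31  0.95  0.  ]
 [ 0.91 -0.3   0.28]
 [ 0.27 -0.09 -0.96]] [340.24121797   0.         275.0797828 ]
```

View pics/w1.png

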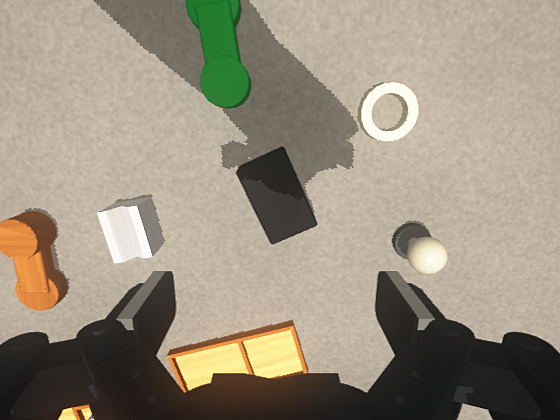

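The wrist view shows the riser around (277,195), the V-block at (130,228), the sole at left, the short ball at (428,255) and its foot at (411,240). Scale is about 1 px/mm, so I'll measure from here.

Run:
```python
from h import *
c=snap("wrist")
for p in ((255,180),(285,200),(300,230),(260,160),(245,125),(330,150)): print(p,c["hsv"][p[1],p[0]])
for v in (60,75,90):
    cn=blob(c,[0,0,0],[180,255,v],(225,140,330,255)); print("riser",v,rect(c,cn,.04))
    ap=cv2.approxPolyDP(cn.reshape(-1,1,2),4,True)[:,0]; print(ap.tolist()); print(cast(c,ap,.04)[:,:2].round(3).tolist())
cn=blob(c,[0,0,160],[180,70,255],(405,232,452,278)); (x,y),r=cv2.minEnclosingCircle(cn); print("short",(x,y,r),cast(c,[[x,y]],.048).round(4))
cn=blob(c,[0,0,0],[180,255,110],(385,215,440,262)); print("shortfoot",cast(c,[cn[cn[:,0].argmin()],cn[cn[:,1].argmin()]],.012).round(4))
```

```text
(255, 180) [17 27 67]
(285, 200) [12 22 59]
(300, 230) [13 29 61]
(260, 160) [24 34 38]
(245, 125) [ 19  42 116]
(330, 150) [ 18  41 124]
riser 60 (array([442.2, 236.5], dtype=float32), np.float32(91.1), np.float32(54.8), np.float32(6.3))
[[285, 147], [239, 171], [273, 243], [318, 224]]
[[0.395, 0.258], [0.404, 0.206], [0.489, 0.215], [0.484, 0.267]]
riser 75 (array([442.2, 236.3], dtype=float32), np.float32(91.9), np.float32(55.4), np.float32(6.3))
[[285, 147], [239, 171], [273, 243], [318, 224]]
[[0.395, 0.258], [0.404, 0.206], [0.489, 0.215], [0.484, 0.267]]
riser 90 (array([442.2, 236.4], dtype=float32), np.float32(92.1), np.float32(55.7), np.float32(6.4))
[[285, 147], [239, 171], [273, 243], [318, 224]]
[[0.395, 0.258], [0.404, 0.206], [0.489, 0.215], [0.484, 0.267]]
short (428.0, 254.5, 32.17539978027344) [[0.5508 0.3696 0.048 ]]
shortfoot [[0.5376 0.3476 0.012 ]
 [0.5256 0.3738 0.012 ]]
```

```bash
python3 -c "
from h import *
go(.442,.2363,.024,96.4)"
```

```text
q6 end (rad) 0.38
t 2.07 tcp [0.4304 0.2349 0.2587] jaw 71.3 q6 0.83 w 0.0853 f [0.2 0.5 0.2] -> shift [ 0.52  1.07 23.47] roll -25.1
```

Emit:
play_rows(motion=[{"fingers": -1,"translation": [0.5,1.1,10],"roll": -25.1},{"fingers": -1,"translation": [0.5,1.1,10],"roll": -25.1},{"fingers": -1,"translation": [0.5,1.1,10],"roll": -25.1},{"fingers": -1,"translation": [0.5,1.1,10],"roll": -25.1},{"fingers": -1,"translation": [0.5,1.1,10],"roll": -25.1},{"fingers": -1,"translation": [0.5,1.1,14],"roll": -25.1},{"fingers": -1,"translation": [0.5,1.1,17],"roll": -25.1},{"fingers": -1,"translation": [0.5,1.1,19],"roll": -25.1},{"fingers": -1,"translation": [0.5,1.1,19],"roll": -25.1},{"fingers": -1,"translation": [0.5,1.1,19],"roll": -25.1}])

```text
clock: 2.9
eef_pos: [0.4423, 0.2345, 0.0696]
tool_rot: [0.668, 0.744, -0.0, -0.0]
ft_force: [-0.1, -0.2, 1.1]
grip_width: 0.0852
```

```bash
python3 -c "
from h import *
go(.442,.2363,.024,96.4)
c=snap('wrist','w2')"
```

```text
q6 end (rad) 0.38
t 2.9 tcp [0.4423 0.2345 0.0696] jaw 96.2 q6 0.38 w 0.0852 f [-0.1 -0.2  1.1] -> shift [ 0.18 -0.01  4.56] roll -0.2
```

View pics/w2.png

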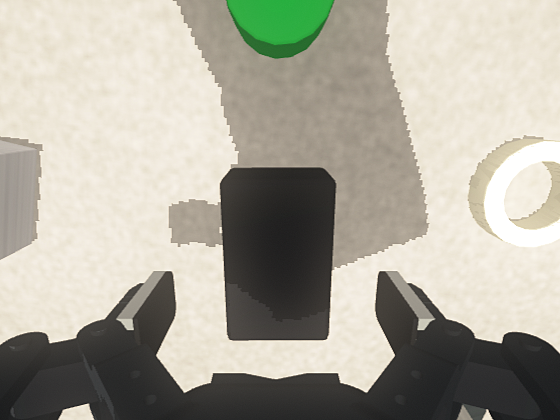

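The wrist view shows the riser (x 222–335) centred between the pads (174 and 376). I'll lower and grip.

Emit:
play_rows(motion=[{"fingers": -1,"translation": [0.15,0,2.5],"roll": 0},{"fingers": -1,"translation": [0.15,0,4.5],"roll": 0},{"fingers": -1,"translation": [0.15,0,4.5],"roll": 0},{"fingers": 1,"translation": [0.15,0,4.5],"roll": 0},{"fingers": 1,"translation": [0.15,0,4.5],"roll": 0},{"fingers": 1,"translation": [0.15,0,4.5],"roll": 0},{"fingers": 1,"translation": [0.15,0,4.5],"roll": 0},{"fingers": 1,"translation": [0.15,0,4.5],"roll": 0},{"fingers": 1,"translation": [0.15,0,4.5],"roll": 0},{"fingers": 1,"translation": [0.15,0,4.5],"roll": 0},{"fingers": 1,"translation": [0.15,0,4.5],"roll": 0},{"fingers": 1,"translation": [0.15,0,4.5],"roll": 0}])

```text
clock: 3.95
eef_pos: [0.4442, 0.2373, 0.0268]
tool_rot: [0.667, 0.745, 0.002, 0.001]
ft_force: [-0.5, -1.4, 6.4]
grip_width: 0.0548
```

```bash
python3 -c "
from h import *
go(.442,.2363,.12,96.4)"
```

```text
q6 end (rad) 0.38
t 3.95 tcp [0.4442 0.2373 0.0268] jaw 96.3 q6 0.38 w 0.0548 f [-0.5 -1.4  6.4] -> shift [-0.07 -0.19 -9.32] roll -0.1
```

```bash
cat >> h.py <<'E'
T2=(np.array([650.4,113.9]),-2.9); T3=(np.array([643.4,-135.6]),-7.3)
def place(T,x,y):
    a=np.radians(T[1]); return T[0]+np.array([[np.cos(a),-np.sin(a)],[np.sin(a),np.cos(a)]])@[x,y]
E
python3 - <<'E'
from h import *
s=snap("scene"); wood=([5,75,60],[25,255,255])
for w in ((305,250,400,302),(190,255,282,325)):
    print(rect(s,blob(s,*wood,w),.008))
# tin check: top 25 mm, mask grey-white
c=snap("top"); cn=blob(c,[0,0,140],[180,60,255],(296,98,327,128)); (x,y),r=cv2.minEnclosingCircle(cn); print("tin",cast(c,[[x,y]],.025)*1000,r,"expected",place(T3,32.5,43.5))
cn=blob(s,[0,0,140],[180,60,255],(240,283,275,314)); x,y,w,h=cv2.boundingRect(cn); print("tin scene",cast(s,[[x+w/2,y+(h-4)/2]],.025)*1000,w,h)
for n,T,p in (("vee",T2,(0,-35.5)),("tall",T2,(0,47.5)),("riser",T3,(0,-33.5)),("short",T3,(-32.5,43.5))): print(n,place(T,*p))
E
```

```text
(array([650.5, 113.4], dtype=float32), np.float32(174.0), np.float32(90.6), np.float32(87.3))
(array([ 643.6, -136.7], dtype=float32), np.float32(160.8), np.float32(143.6), np.float32(82.9))
tin [[681.4544393 -96.0930214  25.       ]] 9.710234642028809 expected [681.16387986 -96.58219153]
tin scene [[679.7313706  -96.02764925  25.        ]] 24 20
vee [648.60395063  78.44546282]
tall [652.80316465 161.33916947]
riser [ 639.14333561 -168.82846383]
short [616.69074109 -88.32299197]
```

```bash
python3 -c "
from h import *
go(.641,-.169,.15,82.7)"
```

```text
q6 end (rad) -0.13
t 4.05 tcp [0.4442 0.2373 0.0268] jaw 96.3 q6 0.38 w 0.055 f [-1.  -0.1  7. ] -> shift [-42.54  15.14 -12.3 ] roll 13.6
```

Emit:
play_rows(motion=[{"fingers": 1,"translation": [0,0,-4],"roll": 0},{"fingers": 1,"translation": [0,0,-8],"roll": 0},{"fingers": 1,"translation": [0,0,-12],"roll": 0},{"fingers": 1,"translation": [-3,1,-12.3],"roll": 2},{"fingers": 1,"translation": [-7,2.5,-12.3],"roll": 5},{"fingers": 1,"translation": [-11,4,-12.3],"roll": 8},{"fingers": 1,"translation": [-15,5.3,-12.3],"roll": 13.6},{"fingers": 1,"translation": [-19,6.7,-12.3],"roll": 13.6},{"fingers": 1,"translation": [-23,8.2,-12.3],"roll": 13.6},{"fingers": 1,"translation": [-27,9.6,-12.3],"roll": 13.6},{"fingers": 1,"translation": [-31,11,-12.3],"roll": 13.6},{"fingers": 1,"translation": [-35,12.5,-12.3],"roll": 13.6},{"fingers": 1,"translation": [-39,14,-12.3],"roll": 13.6},{"fingers": 1,"translation": [-42,15,-12.3],"roll": 13.6},{"fingers": 1,"translation": [-42.5,15.1,-12.3],"roll": 13.6},{"fingers": 1,"translation": [-42.5,15.1,-12.3],"roll": 13.6},{"fingers": 1,"translation": [-42.5,15.1,-12.3],"roll": 13.6}])

```text
clock: 5.47
eef_pos: [0.6387, -0.1691, 0.1469]
tool_rot: [0.751, 0.661, -0.0, -0.001]
ft_force: [-0.1, 1.2, -2.5]
grip_width: 0.0551
```

```bash
python3 -c "
from h import *
go(.641,-.169,.033,82.7)"
```

```text
q6 end (rad) -0.13
t 5.47 tcp [ 0.6387 -0.1691  0.1469] jaw 82.7 q6 -0.13 w 0.0551 f [-0.1  1.2 -2.5] -> shift [ 0.03  0.24 11.39] roll -0.0
```

Emit:
play_rows(motion=[{"fingers": 1,"translation": [0,0.2,3.5],"roll": 0},{"fingers": 1,"translation": [0,0.2,7],"roll": 0},{"fingers": 1,"translation": [0,0.2,9.5],"roll": 0},{"fingers": 1,"translation": [0,0.2,10.7],"roll": 0},{"fingers": 1,"translation": [0,0.2,11.2],"roll": 0},{"fingers": 1,"translation": [0,0.2,11.5],"roll": 0},{"fingers": 1,"translation": [0,0.2,11.6],"roll": 0},{"fingers": 1,"translation": [0,0.2,11.6],"roll": 0}])

```text
clock: 6.13
eef_pos: [0.6428, -0.1693, 0.0334]
tool_rot: [0.75, 0.661, 0.001, 0.001]
ft_force: [-0.2, -0.2, -2.8]
grip_width: 0.055
```

```bash
python3 -c "
from h import *
go(.641,-.169,.0308,82.7)"
```

```text
q6 end (rad) -0.13
t 6.13 tcp [ 0.6428 -0.1693  0.0334] jaw 82.8 q6 -0.13 w 0.055 f [-0.2 -0.2 -2.8] -> shift [ 0.01 -0.19  0.26] roll 0.1
```

Emit:
play_rows(motion=[{"fingers": 1,"translation": [0,-0.1,0.2],"roll": 0},{"fingers": 1,"translation": [0,-0.1,0.3],"roll": 0},{"fingers": 1,"translation": [0,-0.1,0.3],"roll": 0},{"fingers": -0.55,"translation": [0,-0.1,0.3],"roll": 0},{"fingers": -0.55,"translation": [0,-0.1,0.3],"roll": 0},{"fingers": -0.55,"translation": [0,-0.1,0.3],"roll": 0},{"fingers": -0.55,"translation": [0,-0.1,0.3],"roll": 0},{"fingers": -0.55,"translation": [0,-0.1,0],"roll": 0},{"fingers": -0.55,"translation": [0,-0.1,-3],"roll": 0},{"fingers": -0.55,"translation": [0,-0.1,-7],"roll": 0},{"fingers": -1,"translation": [0,-0.1,-11],"roll": 0},{"fingers": -1,"translation": [0,-0.1,-14],"roll": 0}])

```text
clock: 7.13
eef_pos: [0.6411, -0.1695, 0.1749]
tool_rot: [0.75, 0.661, 0.001, 0.001]
ft_force: [0.2, -0.4, 0.9]
grip_width: 0.0853
```

Run:
```python
from h import *
go(.433,-.064,.2,72.7)
s=snap("scene","s2"); cn=blob(s,[0,0,0],[180,255,60],(190,240,282,325)); print("riser scene",rect(s,cn,.025))
```

```text
q6 end (rad) 0.16
t 7.13 tcp [ 0.6411 -0.1695  0.1749] jaw 82.7 q6 -0.13 w 0.0853 f [ 0.2 -0.4  0.9] -> shift [  7.83 -21.97  -2.58] roll 10.0
riser scene (array([ 640.2, -171.4], dtype=float32), np.float32(112.9), np.float32(59.0), np.float32(-6.6))
```

Emit:
play_rows(motion=[{"fingers": -1,"translation": [1.3,-3.7,-2.6],"roll": 3},{"fingers": -1,"translation": [2.6,-7.4,-2.6],"roll": 6},{"fingers": -1,"translation": [3.9,-11,-2.6],"roll": 10},{"fingers": -1,"translation": [5.2,-14.6,-2.6],"roll": 10},{"fingers": -1,"translation": [6.5,-18.3,-2.6],"roll": 10},{"fingers": -1,"translation": [7.8,-22,-2.6],"roll": 10},{"fingers": -1,"translation": [7.8,-22,-2.6],"roll": 10},{"fingers": -1,"translation": [7.8,-22,-2.6],"roll": 10},{"fingers": -1,"translation": [7.8,-22,-2.6],"roll": 10}])

```text
clock: 7.93
eef_pos: [0.4327, -0.0642, 0.1979]
tool_rot: [0.805, 0.593, 0.001, 0.001]
ft_force: [-0.2, -0.7, 1.0]
grip_width: 0.0852
```

Run:
```python
from h import *
go(.4325,-.0643,.017,72.7)
c=snap("wrist","w3"); print(proj(c,[[.4325,-.0643,.02]]))
t=snap("top"); cn=blob(t,[0,0,0],[180,255,60],(300,100,372,168)); print("riser top",rect(t,cn,.035))
```

```text
q6 end (rad) 0.15
t 7.93 tcp [ 0.4327 -0.0642  0.1979] jaw 72.8 q6 0.15 w 0.0852 f [-0.2 -0.7  1. ] -> shift [-0.03 -0.06 18.09] roll 0.1
[[274.65194291 194.9574046 ]]
riser top (array([ 637.3, -222.8], dtype=float32), np.float32(141.1), np.float32(3.4), np.float32(-5.0))
```

View pics/w3.png

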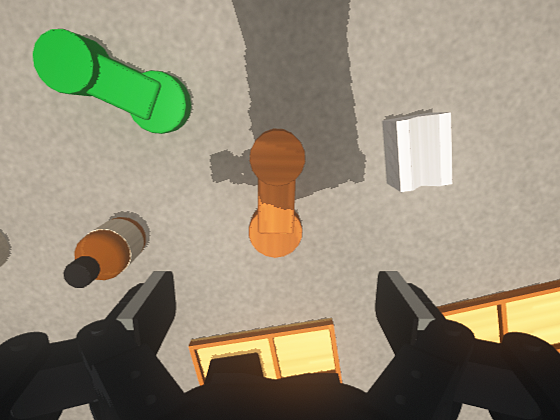

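The heel (taller) is at (277,157), nearer the base, and the toe is at (275,232). The V-block is at (418,150). The bottle is well clear.

Run:
```python
from h import *
c=snap("wrist"); cn=blob(c,[3,90,40],[25,255,255],(235,120,320,270)); x,y,w,h=cv2.boundingRect(cn); print(x,y,w,h)
up=cn[cn[:,1]<y+28]; lo=cn[cn[:,1]>y+h-24]
def fit(p):
    p=p[:,:2]*1000; A=np.c_[2*p,np.ones(len(p))]; s=np.linalg.lstsq(A,(p**2).sum(1),rcond=None)[0]; return s[:2],np.sqrt(s[2]+s[:2]@s[:2])
H,rh=fit(cast(c,up,.036)); T,rt=fit(cast(c,lo,.022)); d=T-H
print("heel",H,rh,"toe",T,rt,"dist",np.linalg.norm(d),"yaw",np.degrees(np.arctan2(d[1],d[0])),"mid",(H+T)/2,"grasp",H+d*34.5/72)
```

```text
249 127 57 130
heel [397.6101053  -51.48347248] 22.722148611239007 toe [466.80865213 -74.65955192] 24.880672938834383 dist 72.97649992706971 yaw -18.51680425043647 mid [432.20937871 -63.0715122 ] grasp [430.76774232 -62.58867722]
```

```bash
python3 -c "
from h import *
go(.4308,-.0626,.018,71.5)"
```

```text
q6 end (rad) 0.18
t 8.08 tcp [ 0.4336 -0.0646  0.1976] jaw 72.7 q6 0.15 w 0.0855 f [ 1.1 -0.5 -0.1] -> shift [ 0.1  -0.35 17.96] roll 1.2
```

Emit:
play_rows(motion=[{"fingers": -1,"translation": [0.1,-0.3,4],"roll": 1.2},{"fingers": -1,"translation": [0.1,-0.3,8],"roll": 1.2},{"fingers": -1,"translation": [0.1,-0.3,12],"roll": 1.2},{"fingers": -1,"translation": [0.1,-0.3,15],"roll": 1.2},{"fingers": -1,"translation": [0.1,-0.3,17],"roll": 1.2},{"fingers": -1,"translation": [0.1,-0.3,17.9],"roll": 1.2},{"fingers": -1,"translation": [0.1,-0.3,17.9],"roll": 1.2},{"fingers": 1,"translation": [0.1,-0.3,17.9],"roll": 1.2},{"fingers": 1,"translation": [0.1,-0.3,17.9],"roll": 1.2},{"fingers": 1,"translation": [0.1,-0.3,17.9],"roll": 1.2},{"fingers": 1,"translation": [0.1,-0.3,17.9],"roll": 1.2},{"fingers": 1,"translation": [0.1,-0.3,17.9],"roll": 1.2},{"fingers": 1,"translation": [0.1,-0.3,17.9],"roll": 1.2},{"fingers": 1,"translation": [0.1,-0.3,17.9],"roll": 1.2},{"fingers": 1,"translation": [0.1,-0.3,17.9],"roll": 1.2},{"fingers": 1,"translation": [0.1,-0.3,17.9],"roll": 1.2}])

```text
clock: 9.42
eef_pos: [0.4309, -0.0625, 0.0198]
tool_rot: [0.811, 0.585, 0.001, 0.001]
ft_force: [-1.1, -1.3, 5.6]
grip_width: 0.0326
```

Run:
```python
from h import *
go(.64,-.169,.18,82.9)
t=snap("top","t2"); cn=blob(t,[0,0,0],[180,255,75],(322,108,358,158)); print("riser top",rect(t,cn,.04), rect(t,cn,.025))
s=snap("scene"); cn=blob(s,[0,0,0],[180,255,75],(195,260,250,320)); print("riser scene",rect(s,cn,.04),rect(s,cn,.025))
```

```text
q6 end (rad) -0.13
t 9.42 tcp [ 0.4309 -0.0625  0.0198] jaw 71.5 q6 0.18 w 0.0326 f [-1.1 -1.3  5.6] -> shift [ -3.48  23.26 -15.94] roll -11.4
riser top (array([ 626.5, -166.7], dtype=float32), np.float32(124.5), np.float32(58.1), np.float32(-7.3)) (array([ 631.7, -169. ], dtype=float32), np.float32(126.2), np.float32(58.9), np.float32(-7.3))
riser scene (array([ 650.7, -170.7], dtype=float32), np.float32(111.3), np.float32(58.1), np.float32(-6.7)) (array([ 640.1, -171.3], dtype=float32), np.float32(113.4), np.float32(59.2), np.float32(-6.7))
```

Run:
```python
import cv2,numpy as np
b=cv2.imread("pics/t2.png"); cv2.imwrite("pics/t2c.png",cv2.resize(b[85:185,270:390],None,fx=6,fy=6,interpolation=cv2.INTER_CUBIC))
```

```text
(no output)
```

View pics/t2c.png

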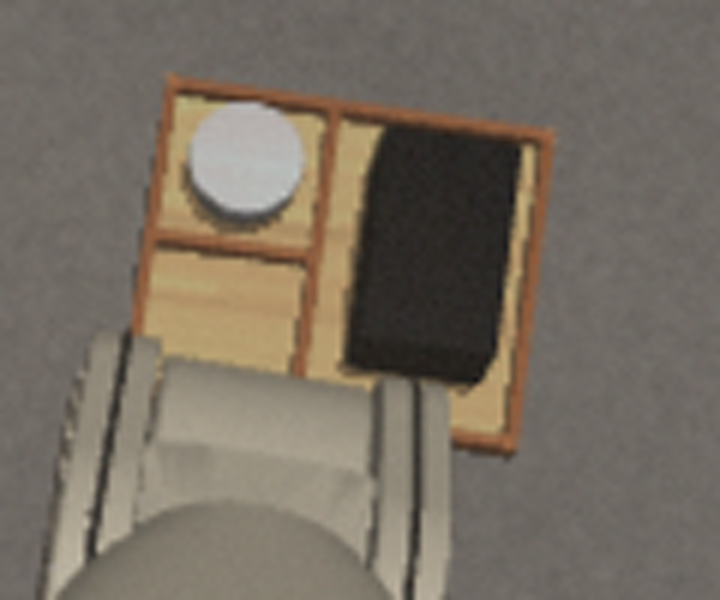

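In the crop, the riser's top face has corners near (388,125), (522,140), (492,355) and (352,340). It sits in the large compartment with gaps on every side.

Run:
```python
from h import *
t=snap("top"); q=np.array([[388,125],[522,140],[492,355],[352,340]])/6+[270,85]-.4
p=cast(t,q,.044)*1000; print(p.round(1),p.mean(0),[np.linalg.norm(p[i]-p[i-1]).round(1) for i in range(4)])
for i in range(5):
    o=bot.get_obs(); print(o["eef_pos"].round(4))
```

```text
[[ 688.6 -150.3   44. ]
 [ 683.7 -203.    44. ]
 [ 595.7 -190.5   44. ]
 [ 600.5 -136.3   44. ]] [ 642.12801691 -170.02885305   44.        ] [np.float64(89.2), np.float64(52.9), np.float64(88.8), np.float64(54.5)]
[ 0.4309 -0.0625  0.0198]
[ 0.4309 -0.0625  0.0198]
[ 0.4309 -0.0625  0.0198]
[ 0.4309 -0.0625  0.0198]
[ 0.4309 -0.0625  0.0198]
```

Emit:
play_rows(motion=[{"fingers": 1,"translation": [0,0,-4],"roll": 0},{"fingers": 1,"translation": [0,0,-8],"roll": 0},{"fingers": 1,"translation": [0,0,-12],"roll": 0},{"fingers": 1,"translation": [0,1,-15],"roll": -1},{"fingers": 1,"translation": [-0.6,4,-15.9],"roll": -5},{"fingers": 1,"translation": [-1.2,8,-15.9],"roll": -9},{"fingers": 1,"translation": [-1.8,12,-15.9],"roll": -11.4},{"fingers": 1,"translation": [-2.4,16,-15.9],"roll": -11.4},{"fingers": 1,"translation": [-3,20,-15.9],"roll": -11.4},{"fingers": 1,"translation": [-3.5,23,-15.9],"roll": -11.4},{"fingers": 1,"translation": [-3.5,23.2,-15.9],"roll": -11.4},{"fingers": 1,"translation": [-3.5,23.2,-15.9],"roll": -11.4},{"fingers": 1,"translation": [-3.5,23.2,-15.9],"roll": -11.4}])

```text
clock: 10.65
eef_pos: [0.6375, -0.1685, 0.1767]
tool_rot: [0.749, 0.662, -0.001, -0.001]
ft_force: [-0.2, 0.6, -0.9]
grip_width: 0.0327
```

```bash
python3 -c "
from h import *
go(.640,-.170,.066,82.5)"
```

```text
q6 end (rad) -0.13
t 10.65 tcp [ 0.6375 -0.1685  0.1767] jaw 82.9 q6 -0.14 w 0.0327 f [-0.2  0.6 -0.9] -> shift [-0.12  0.29 11.07] roll 0.4
```

Emit:
play_rows(motion=[{"fingers": 1,"translation": [-0.1,0.2,3.5],"roll": 0},{"fingers": 1,"translation": [-0.1,0.2,7],"roll": 0},{"fingers": 1,"translation": [-0.1,0.2,9.5],"roll": 0},{"fingers": 1,"translation": [-0.1,0.2,10.5],"roll": 0},{"fingers": 1,"translation": [-0.1,0.2,10.8],"roll": 0},{"fingers": 1,"translation": [-0.1,0.2,10.9],"roll": 0},{"fingers": 1,"translation": [-0.1,0.2,10.9],"roll": 0},{"fingers": 1,"translation": [-0.1,0.2,10.9],"roll": 0}])

```text
clock: 11.32
eef_pos: [0.6418, -0.1704, 0.071]
tool_rot: [0.749, 0.662, 0.001, 0.002]
ft_force: [-0.2, 0.1, -1.1]
grip_width: 0.0328
```

```bash
python3 -c "
from h import *
go(.640,-.170,.0638,82.5)
s=snap('scene','s3'); cv2.imwrite('pics/s3c.png',cv2.resize(s['bgr'][190:330,170:300],None,fx=4,fy=4,interpolation=cv2.INTER_CUBIC))"
```

```text
q6 end (rad) -0.13
t 11.32 tcp [ 0.6418 -0.1704  0.071 ] jaw 83.0 q6 -0.14 w 0.0328 f [-0.2  0.1 -1.1] -> shift [ 0.02 -0.19  0.72] roll 0.5
```

View pics/s3c.png

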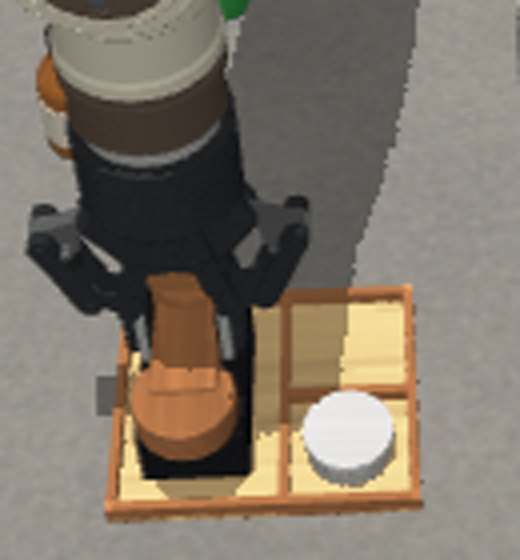

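The sole hangs level over the riser, aligned with it and still a few millimetres up. Now I'll set it down.

Emit:
play_rows(motion=[{"fingers": 1,"translation": [0,-0.1,0.3],"roll": 0},{"fingers": 1,"translation": [0,-0.1,0.6],"roll": 0},{"fingers": 1,"translation": [0,-0.1,0.7],"roll": 0},{"fingers": 1,"translation": [0,-0.1,0.75],"roll": 0},{"fingers": 1,"translation": [0,-0.1,0.75],"roll": 0}])

```text
clock: 11.78
eef_pos: [0.6402, -0.1703, 0.0639]
tool_rot: [0.749, 0.662, 0.001, 0.001]
ft_force: [-3.4, 1.7, 11.3]
grip_width: 0.0327
```

```bash
python3 -c "
from h import *
go(.640,-.170,.0638,82.5)"
```

```text
q6 end (rad) -0.13
t 11.78 tcp [ 0.6402 -0.1703  0.0639] jaw 82.9 q6 -0.14 w 0.0327 f [-3.4  1.7 11.3] -> shift [ 0.03 -0.03  0.01] roll 0.4
```

Emit:
play_rows(motion=[{"fingers": -0.4,"translation": [0,0,-0.1],"roll": 0},{"fingers": -0.4,"translation": [0,0,-0.1],"roll": 0},{"fingers": -0.4,"translation": [0,0,-0.1],"roll": 0},{"fingers": -0.4,"translation": [0,0,-0.1],"roll": 0},{"fingers": -0.4,"translation": [0,0,-0.1],"roll": 0},{"fingers": -0.4,"translation": [0,0,-0.1],"roll": 0},{"fingers": -0.4,"translation": [0,0,-1],"roll": 0},{"fingers": -0.4,"translation": [0,0,-4],"roll": 0},{"fingers": -0.4,"translation": [0,0,-8],"roll": 0},{"fingers": -1,"translation": [0,0,-12],"roll": 0},{"fingers": -1,"translation": [0,0,-14],"roll": 0}])

```text
clock: 12.7
eef_pos: [0.6411, -0.1705, 0.2074]
tool_rot: [0.749, 0.662, 0.002, 0.003]
ft_force: [1.6, -0.4, 0.9]
grip_width: 0.0814
```

```bash
python3 -c "
from h import *
go(.433,.067,.2,82.3)"
```

```text
q6 end (rad) 0.29
t 12.7 tcp [ 0.6411 -0.1705  0.2074] jaw 82.9 q6 -0.14 w 0.0814 f [ 1.6 -0.4  0.9] -> shift [ 21.01 -23.58   0.53] roll 0.6
```

Emit:
play_rows(motion=[{"fingers": -1,"translation": [2.6,-3,0.5],"roll": 0.6},{"fingers": -1,"translation": [5.2,-6,0.5],"roll": 0.6},{"fingers": -1,"translation": [7.8,-9,0.5],"roll": 0.6},{"fingers": -1,"translation": [10.5,-12,0.5],"roll": 0.6},{"fingers": -1,"translation": [13.2,-15,0.5],"roll": 0.6},{"fingers": -1,"translation": [16,-18,0.5],"roll": 0.6},{"fingers": -1,"translation": [18.7,-21,0.5],"roll": 0.6},{"fingers": -1,"translation": [21,-23.6,0.5],"roll": 0.6},{"fingers": -1,"translation": [21,-23.6,0.5],"roll": 0.6},{"fingers": -1,"translation": [21,-23.6,0.5],"roll": 0.6},{"fingers": -1,"translation": [21,-23.6,0.5],"roll": 0.6}])

```text
clock: 13.62
eef_pos: [0.4317, 0.0675, 0.1967]
tool_rot: [0.753, 0.659, 0.001, 0.001]
ft_force: [1.1, -0.3, -0.7]
grip_width: 0.0852
```

Run:
```python
from h import *
c=snap("wrist","w4"); x,y=proj(c,[[.4327,.067,.04]])[0].round().astype(int); print(x,y,c["hsv"][y,x-20:x+21:8].tolist())
for v in (110,150,170): print(v,rect(c,blob(c,[0,0,v],[180,38,255],(x-55,y-60,x+55,y+60),5),.04))
go(.433,.067,.024,82.3)
```

```text
274 202 [[0, 0, 255], [15, 21, 168], [16, 25, 171], [15, 24, 167], [17, 24, 167], [11, 22, 187]]
110 (array([434.8,  65.8], dtype=float32), np.float32(106.2), np.float32(99.1), np.float32(-7.6))
150 (array([443.7,  64.6], dtype=float32), np.float32(99.1), np.float32(88.2), np.float32(82.4))
170 (array([444.6,  64.5], dtype=float32), np.float32(99.1), np.float32(86.5), np.float32(82.4))
q6 end (rad) 0.29
t 13.67 tcp [0.4319 0.0671 0.1965] jaw 82.3 q6 0.29 w 0.0853 f [-0.2 -0.   0. ] -> shift [1.000e-02 7.000e-02 1.725e+01] roll 0.0
```

View pics/w4.png

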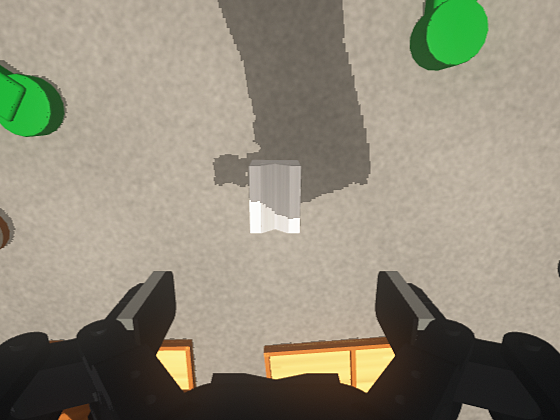

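The V-block's top face spans (249,165) to (300,234), squared up with the jaws.

Run:
```python
from h import *
c=snap("wrist"); p=cast(c,[[249.5,165],[301,165],[300,233.5],[250,233.5]],.04)*1000
print(p.round(1),p.mean(0),[np.linalg.norm(p[i]-p[i-1]).round(1) for i in range(4)])
go(*p.mean(0)[:2]/1000,.024,82.3)
```

```text
[[398.4  50.1  40. ]
 [404.2  92.8  40. ]
 [464.4  85.2  40. ]
 [458.5  41.2  40. ]] [431.35912244  67.33827069  40.        ] [np.float64(60.7), np.float64(43.1), np.float64(60.7), np.float64(44.4)]
q6 end (rad) 0.29
t 13.72 tcp [0.432  0.0668 0.1962] jaw 82.3 q6 0.29 w 0.0852 f [ 0.2  0.3 -0.1] -> shift [ 0.05 -0.09 17.22] roll -0.0
```

Emit:
play_rows(motion=[{"fingers": -1,"translation": [0.05,0,4],"roll": 0},{"fingers": -1,"translation": [0.05,0,8],"roll": 0},{"fingers": -1,"translation": [0.05,0,12],"roll": 0},{"fingers": -1,"translation": [0.05,0,15],"roll": 0},{"fingers": -1,"translation": [0.05,0,17],"roll": 0},{"fingers": -1,"translation": [0.05,0,17.2],"roll": 0},{"fingers": -1,"translation": [0.05,0,17.2],"roll": 0},{"fingers": 1,"translation": [0.05,0,17.2],"roll": 0},{"fingers": 1,"translation": [0.05,0,17.2],"roll": 0},{"fingers": 1,"translation": [0.05,0,17.2],"roll": 0},{"fingers": 1,"translation": [0.05,0,17.2],"roll": 0},{"fingers": 1,"translation": [0.05,0,17.2],"roll": 0},{"fingers": 1,"translation": [0.05,0,17.2],"roll": 0},{"fingers": 1,"translation": [0.05,0,17.2],"roll": 0},{"fingers": 1,"translation": [0.05,0,17.2],"roll": 0},{"fingers": 1,"translation": [0.05,0,17.2],"roll": 0}])

```text
clock: 15.05
eef_pos: [0.4327, 0.0679, 0.0255]
tool_rot: [0.753, 0.658, 0.002, 0.001]
ft_force: [-0.1, -1.5, 5.3]
grip_width: 0.0429
```

```bash
python3 -c "
from h import *
go(.6485,.0785,.15,-2.9)"
```

```text
q6 end (rad) 1.74
t 15.05 tcp [0.4327 0.0679 0.0255] jaw 82.3 q6 0.29 w 0.0429 f [-0.1 -1.5  5.3] -> shift [  3.93  21.3  -12.36] roll 85.2
```

Emit:
play_rows(motion=[{"fingers": 1,"translation": [0,0,-4],"roll": 0},{"fingers": 1,"translation": [0,0,-8],"roll": 0},{"fingers": 1,"translation": [0,0,-12],"roll": 3},{"fingers": 1,"translation": [0.3,2,-12.3],"roll": 10},{"fingers": 1,"translation": [0.6,4,-12.3],"roll": 17},{"fingers": 1,"translation": [1,6,-12.3],"roll": 24},{"fingers": 1,"translation": [1.4,8,-12.3],"roll": 31},{"fingers": 1,"translation": [1.8,10,-12.3],"roll": 38},{"fingers": 1,"translation": [2.2,12,-12.3],"roll": 45},{"fingers": 1,"translation": [2.5,14,-12.3],"roll": 52},{"fingers": 1,"translation": [2.9,16,-12.3],"roll": 59},{"fingers": 1,"translation": [3.3,18,-12.3],"roll": 66},{"fingers": 1,"translation": [3.7,20,-12.3],"roll": 73},{"fingers": 1,"translation": [4,21.3,-12.3],"roll": 80},{"fingers": 1,"translation": [4,21.3,-12.3],"roll": 85.2},{"fingers": 1,"translation": [4,21.3,-12.3],"roll": 85.2},{"fingers": 1,"translation": [4,21.3,-12.3],"roll": 85.2},{"fingers": 1,"translation": [4,21.3,-12.3],"roll": 85.2}])

```text
clock: 16.55
eef_pos: [0.6466, 0.0792, 0.1466]
tool_rot: [1.0, -0.024, -0.001, 0.0]
ft_force: [-0.8, 0.3, -1.9]
grip_width: 0.0432
```

```bash
python3 -c "
from h import *
go(.6485,.0772,.036,-2.9)"
```

```text
q6 end (rad) 1.74
t 16.55 tcp [0.6466 0.0792 0.1466] jaw -2.7 q6 1.74 w 0.0432 f [-0.8  0.3 -1.9] -> shift [ 0.21  0.19 11.06] roll 0.2
```

Emit:
play_rows(motion=[{"fingers": 1,"translation": [0.1,0.2,3.5],"roll": 0},{"fingers": 1,"translation": [0.1,0.2,7],"roll": 0},{"fingers": 1,"translation": [0.1,0.2,9.5],"roll": 0},{"fingers": 1,"translation": [0.1,0.2,10.7],"roll": 0},{"fingers": 1,"translation": [0.1,0.2,11.1],"roll": 0},{"fingers": 1,"translation": [0.1,0.2,11.4],"roll": 0},{"fingers": 1,"translation": [0.1,0.2,11.6],"roll": 0},{"fingers": 1,"translation": [0.1,0.2,11.6],"roll": 0},{"fingers": 1,"translation": [0.1,0.2,11.6],"roll": 0}])

```text
clock: 17.3
eef_pos: [0.6496, 0.0773, 0.0327]
tool_rot: [1.0, -0.025, 0.002, -0.0]
ft_force: [0.4, 0.1, -2.2]
grip_width: 0.043
```

```bash
python3 -c "
from h import *
go(.6485,.0772,.0295,-2.9)"
```

```text
q6 end (rad) 1.74
t 17.3 tcp [0.6496 0.0773 0.0327] jaw -2.8 q6 1.74 w 0.043 f [ 0.4  0.1 -2.2] -> shift [-0.11  0.01  0.32] roll 0.1
```

Emit:
play_rows(motion=[{"fingers": 1,"translation": [-0.1,0,0.2],"roll": 0},{"fingers": 1,"translation": [-0.1,0,0.3],"roll": 0},{"fingers": 1,"translation": [-0.1,0,0.35],"roll": 0},{"fingers": -0.3,"translation": [-0.1,0,0.35],"roll": 0},{"fingers": -0.3,"translation": [-0.1,0,0.3],"roll": 0},{"fingers": -0.3,"translation": [-0.1,0,0.3],"roll": 0},{"fingers": -0.3,"translation": [-0.1,0,0.3],"roll": 0},{"fingers": -0.3,"translation": [-0.1,0,0.3],"roll": 0},{"fingers": -0.3,"translation": [-0.1,0,-0.5],"roll": 0},{"fingers": -0.3,"translation": [-0.1,0,-3.5],"roll": 0},{"fingers": -1,"translation": [-0.1,0,-7.5],"roll": 0},{"fingers": -1,"translation": [-0.1,0,-11.5],"roll": 0},{"fingers": -1,"translation": [-0.1,0,-15],"roll": 0},{"fingers": -1,"translation": [-0.1,0,-16],"roll": 0}])

```text
clock: 18.47
eef_pos: [0.6504, 0.0775, 0.1991]
tool_rot: [1.0, -0.025, 0.006, -0.001]
ft_force: [-0.3, -1.0, 0.2]
grip_width: 0.0853
```

```bash
python3 -c "
from h import *
go(.5503,.3700,.2,30)"
```

```text
q6 end (rad) 1.64
t 18.47 tcp [0.6504 0.0775 0.1991] jaw -2.9 q6 1.74 w 0.0853 f [-0.3 -1.   0.2] -> shift [-11.45 -28.71  -0.16] roll -32.9
```

Emit:
play_rows(motion=[{"fingers": -1,"translation": [-1.4,-3.6,-0.2],"roll": -5},{"fingers": -1,"translation": [-2.8,-7.2,-0.2],"roll": -10},{"fingers": -1,"translation": [-4.2,-10.8,-0.2],"roll": -16},{"fingers": -1,"translation": [-5.6,-14.4,-0.2],"roll": -22},{"fingers": -1,"translation": [-7,-18,-0.2],"roll": -28},{"fingers": -1,"translation": [-8.4,-21.6,-0.2],"roll": -33},{"fingers": -1,"translation": [-10,-25.2,-0.2],"roll": -33},{"fingers": -1,"translation": [-11.4,-28.7,-0.2],"roll": -33},{"fingers": -1,"translation": [-11.4,-28.7,-0.2],"roll": -33},{"fingers": -1,"translation": [-11.4,-28.7,-0.2],"roll": -33},{"fingers": -1,"translation": [-11.4,-28.7,-0.2],"roll": -33}])

```text
clock: 19.38
eef_pos: [0.5475, 0.3694, 0.1927]
tool_rot: [0.966, 0.26, -0.0, 0.0]
ft_force: [-0.6, -0.5, -0.5]
grip_width: 0.0857
```

Run:
```python
from h import *
c=snap("wrist","w5"); q=proj(c,[[.551,.37,.048],[.551,.37,0]]); print(q.round(0).tolist()); x,y=q[0].round().astype(int)
m=cv2.inRange(c["hsv"],np.array([0,0,170]),np.array([180,75,255])); print(c["hsv"][y-45:y+46:9,x].tolist())
s=snap("scene","s4"); go(.551,.370,.043,30)
```

```text
[[279.0, 206.0], [278.0, 193.0]]
[[17, 40, 115], [19, 41, 119], [30, 18, 70], [20, 60, 179], [21, 57, 197], [21, 51, 218], [21, 56, 197], [20, 60, 178], [18, 37, 186], [19, 37, 193], [19, 38, 196]]
q6 end (rad) 1.64
t 19.48 tcp [0.5482 0.3682 0.1929] jaw 30.0 q6 1.64 w 0.0852 f [ 0.5 -0.6 -0.5] -> shift [ 0.33 -0.02 14.99] roll 0.0
```

View pics/w5.png

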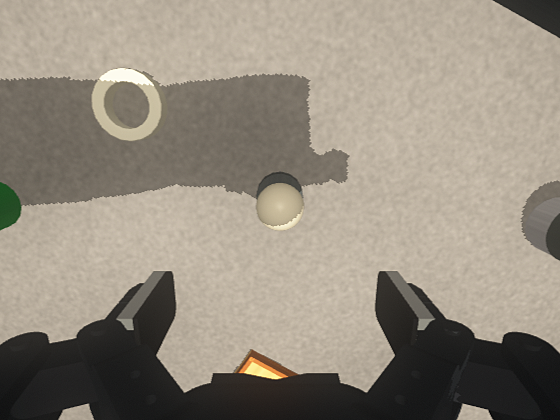

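The ball's centre sits at (279,206), exactly where (0.551, 0.370, 0.048) projects. Descending to grip it.

Emit:
play_rows(motion=[{"fingers": -1,"translation": [0.3,0,4],"roll": 0},{"fingers": -1,"translation": [0.3,0,8],"roll": 0},{"fingers": -1,"translation": [0.3,0,12],"roll": 0},{"fingers": -1,"translation": [0.3,0,14],"roll": 0},{"fingers": -1,"translation": [0.3,0,15],"roll": 0},{"fingers": -1,"translation": [0.3,0,15],"roll": 0},{"fingers": 1,"translation": [0.3,0,15],"roll": 0},{"fingers": 1,"translation": [0.3,0,15],"roll": 0},{"fingers": 1,"translation": [0.3,0,15],"roll": 0},{"fingers": 1,"translation": [0.3,0,15],"roll": 0},{"fingers": 1,"translation": [0.3,0,15],"roll": 0},{"fingers": 1,"translation": [0.3,0,15],"roll": 0},{"fingers": 1,"translation": [0.3,0,15],"roll": 0},{"fingers": 1,"translation": [0.3,0,15],"roll": 0},{"fingers": 1,"translation": [0.3,0,15],"roll": 0}])

```text
clock: 20.73
eef_pos: [0.5516, 0.3719, 0.0456]
tool_rot: [0.966, 0.26, 0.002, -0.001]
ft_force: [0.0, -1.4, 6.3]
grip_width: 0.0373
```

```bash
python3 -c "
from h import *
go(.551,.37,.20,30)
go(.6167,-.0883,.20,30)"
```

```text
q6 end (rad) 1.64
t 20.73 tcp [0.5516 0.3719 0.0456] jaw 30.2 q6 1.64 w 0.0373 f [ 0.  -1.4  6.3] -> shift [ -0.08   0.13 -15.44] roll 0.2
q6 end (rad) 0.9
t 20.73 tcp [0.5516 0.3719 0.0456] jaw 30.2 q6 1.64 w 0.0373 f [ 0.  -1.4  6.3] -> shift [-17.42  43.06 -15.52] roll 0.2
```

Emit:
play_rows(motion=[{"fingers": 1,"translation": [0,0,-3],"roll": 0},{"fingers": 1,"translation": [0,0,-7],"roll": 0},{"fingers": 1,"translation": [0,0,-11],"roll": 0},{"fingers": 1,"translation": [-0.5,1.2,-14.5],"roll": 0},{"fingers": 1,"translation": [-2,4.5,-15.5],"roll": 4},{"fingers": 1,"translation": [-3.5,8.2,-15.5],"roll": 8},{"fingers": 1,"translation": [-5,12,-15.5],"roll": 12},{"fingers": 1,"translation": [-6.5,15.6,-15.5],"roll": 16},{"fingers": 1,"translation": [-8,19.2,-15.5],"roll": 20},{"fingers": 1,"translation": [-9.4,22.8,-15.5],"roll": 24},{"fingers": 1,"translation": [-10.8,26.4,-15.5],"roll": 28},{"fingers": 1,"translation": [-12.2,30,-15.5],"roll": 32},{"fingers": 1,"translation": [-13.6,33.6,-15.5],"roll": 37},{"fingers": 1,"translation": [-15,37,-15.5],"roll": 37},{"fingers": 1,"translation": [-16.2,40,-15.5],"roll": 37},{"fingers": 1,"translation": [-17.4,43,-15.5],"roll": 37},{"fingers": 1,"translation": [-17.4,43,-15.5],"roll": 37},{"fingers": 1,"translation": [-17.4,43,-15.5],"roll": 37},{"fingers": 1,"translation": [-17.4,43,-15.5],"roll": 37},{"fingers": 1,"translation": [-17.4,43,-15.5],"roll": 37}])

```text
clock: 22.4
eef_pos: [0.6156, -0.087, 0.1979]
tool_rot: [0.998, -0.059, -0.0, -0.0]
ft_force: [-0.4, 1.1, -2.2]
grip_width: 0.0375
```

Run:
```python
from h import *
go(.6167,-.0883,.058,-7)
s=snap("scene"); t=snap("top")
a=cv2.resize(s["bgr"][180:330,180:330],None,fx=3.9,fy=3.9,interpolation=cv2.INTER_CUBIC)
cv2.imwrite("pics/s5c.png",a)
```

```text
q6 end (rad) 1.55
t 22.4 tcp [ 0.6156 -0.087   0.1979] jaw -6.8 q6 1.55 w 0.0375 f [-0.4  1.1 -2.2] -> shift [ 0.13  0.12 13.99] roll 0.2
```

View pics/s5c.png

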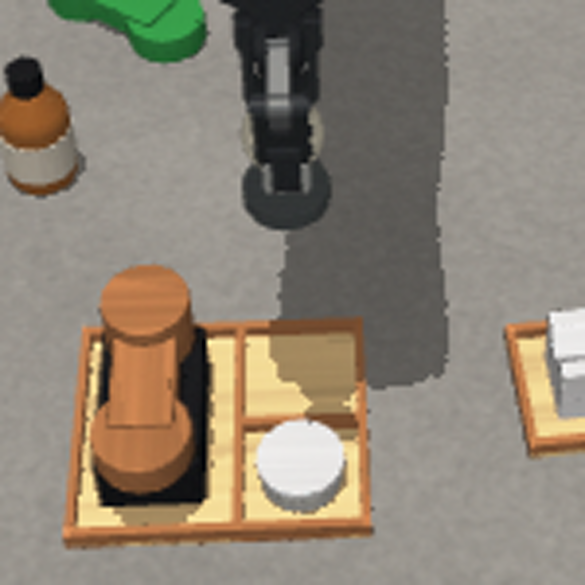

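The sole lies centred on the riser. The short ball hangs upright, and the bottle is untouched.

Emit:
play_rows(motion=[{"fingers": 1,"translation": [0.1,0.15,3.5],"roll": 0},{"fingers": 1,"translation": [0.1,0.15,7],"roll": 0},{"fingers": 1,"translation": [0.1,0.15,10.5],"roll": 0},{"fingers": 1,"translation": [0.1,0.15,12.8],"roll": 0},{"fingers": 1,"translation": [0.1,0.15,13.7],"roll": 0},{"fingers": 1,"translation": [0.1,0.15,14.2],"roll": 0},{"fingers": 1,"translation": [0.1,0.15,14.4],"roll": 0},{"fingers": 1,"translation": [0.1,0.15,14.4],"roll": 0},{"fingers": 1,"translation": [0.1,0.15,14.4],"roll": 0}])

```text
clock: 23.25
eef_pos: [0.6182, -0.0899, 0.0559]
tool_rot: [0.998, -0.06, 0.002, 0.0]
ft_force: [-0.5, -0.2, -1.8]
grip_width: 0.0373
```

```bash
python3 -c "
from h import *
go(.6167,-.0883,.0496,-7)"
```

```text
q6 end (rad) 1.55
t 23.25 tcp [ 0.6182 -0.0899  0.0559] jaw -6.8 q6 1.55 w 0.0373 f [-0.5 -0.2 -1.8] -> shift [-0.17 -0.14  0.63] roll 0.2
```

Emit:
play_rows(motion=[{"fingers": 1,"translation": [-0.1,-0.1,0.3],"roll": 0},{"fingers": 1,"translation": [-0.1,-0.1,0.5],"roll": 0},{"fingers": 1,"translation": [-0.1,-0.1,0.6],"roll": 0},{"fingers": 1,"translation": [-0.1,-0.1,0.65],"roll": 0},{"fingers": 1,"translation": [-0.1,-0.1,0.65],"roll": 0}])

```text
clock: 23.67
eef_pos: [0.6165, -0.0888, 0.0496]
tool_rot: [0.998, -0.06, 0.001, 0.0]
ft_force: [-3.0, -0.6, 7.8]
grip_width: 0.037
```

```bash
python3 -c "
from h import *
go(.6167,-.0883,.0496,-7)"
```

```text
q6 end (rad) 1.55
t 23.67 tcp [ 0.6165 -0.0888  0.0496] jaw -6.9 q6 1.55 w 0.037 f [-3.  -0.6  7.8] -> shift [ 0.01 -0.05  0.  ] roll 0.1
```

Emit:
play_rows(motion=[{"fingers": -0.45,"translation": [0,0,-0.05],"roll": 0},{"fingers": -0.45,"translation": [0,0,-0.05],"roll": 0},{"fingers": -0.45,"translation": [0,0,-0.05],"roll": 0},{"fingers": -0.45,"translation": [0,0,-0.05],"roll": 0},{"fingers": -0.45,"translation": [0,0,-0.05],"roll": 0},{"fingers": -0.45,"translation": [0,0,-0.05],"roll": 0},{"fingers": -0.45,"translation": [0,0,-1],"roll": 0},{"fingers": -0.45,"translation": [0,0,-4],"roll": 0},{"fingers": -0.45,"translation": [0,0,-8],"roll": 0},{"fingers": -1,"translation": [0,0,-12],"roll": 0},{"fingers": -1,"translation": [0,0,-16],"roll": 0},{"fingers": -1,"translation": [0,0,-19],"roll": 0},{"fingers": -1,"translation": [0,0,-19],"roll": 0}])

```text
clock: 24.75
eef_pos: [0.6192, -0.0893, 0.247]
tool_rot: [0.998, -0.06, 0.008, 0.001]
ft_force: [1.5, -0.1, 0.6]
grip_width: 0.0854
```

```bash
python3 -c "
from h import *
go(.556,-.3615,.25,-30)"
```

```text
q6 end (rad) 1.52
t 24.75 tcp [ 0.6192 -0.0893  0.247 ] jaw -6.9 q6 1.55 w 0.0854 f [ 1.5 -0.1  0.6] -> shift [-3.02 27.78 -0.34] roll 23.1
```

Emit:
play_rows(motion=[{"fingers": -1,"translation": [-0.4,3.5,-0.3],"roll": 4},{"fingers": -1,"translation": [-0.8,7,-0.3],"roll": 8},{"fingers": -1,"translation": [-1.2,10.5,-0.3],"roll": 12},{"fingers": -1,"translation": [-1.6,14,-0.3],"roll": 16},{"fingers": -1,"translation": [-2,17.5,-0.3],"roll": 20},{"fingers": -1,"translation": [-2.4,21,-0.3],"roll": 23},{"fingers": -1,"translation": [-2.8,24.5,-0.3],"roll": 23},{"fingers": -1,"translation": [-3,27.8,-0.3],"roll": 23},{"fingers": -1,"translation": [-3,27.8,-0.3],"roll": 23},{"fingers": -1,"translation": [-3,27.8,-0.3],"roll": 23},{"fingers": -1,"translation": [-3,27.8,-0.3],"roll": 23}])

```text
clock: 25.67
eef_pos: [0.5526, -0.361, 0.2403]
tool_rot: [0.966, -0.258, -0.0, -0.0]
ft_force: [0.5, 0.3, -0.1]
grip_width: 0.0854
```

Run:
```python
from h import *
c=snap("wrist","w6"); q=proj(c,[[.556,-.3615,.085],[.556,-.3615,0]]); print(q.round(0).tolist())
go(.556,-.3615,.08,-30)
```

```text
[[279.0, 200.0], [278.0, 182.0]]
q6 end (rad) 1.52
t 25.72 tcp [ 0.5529 -0.3603  0.2404] jaw -29.8 q6 1.51 w 0.0854 f [ 0.4 -0.3  0.8] -> shift [ 0.33 -0.04 16.04] roll 0.2
```

View pics/w6.png

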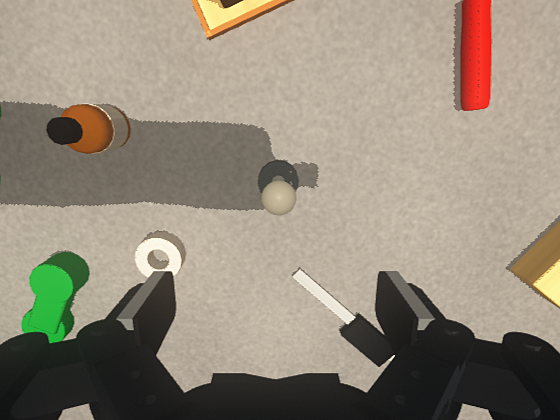

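The ball is at (278,197) and its foot at (279,180), within about 3 mm of where I predicted. The bottle is clear.

Run:
```python
from h import *
c=snap("wrist"); p=cast(c,[[278,196.5]],.085)[0]; f=cast(c,[[278.5,180]],.012)[0]; print(p,f)
go(*((p+f)/2)[:2],.081,-30)
```

```text
[ 0.55738511 -0.35742466  0.085     ] [ 0.55879855 -0.35728053  0.012     ]
q6 end (rad) 1.52
t 25.77 tcp [ 0.5532 -0.3599  0.2405] jaw -29.8 q6 1.51 w 0.0853 f [-0.7  0.4 -0.4] -> shift [ 0.31 -0.46 15.95] roll 0.2
```

Emit:
play_rows(motion=[{"fingers": -1,"translation": [0.3,-0.3,4],"roll": 0},{"fingers": -1,"translation": [0.3,-0.3,8],"roll": 0},{"fingers": -1,"translation": [0.3,-0.3,12],"roll": 0},{"fingers": -1,"translation": [0.3,-0.3,14.5],"roll": 0},{"fingers": -1,"translation": [0.3,-0.3,16],"roll": 0},{"fingers": -1,"translation": [0.3,-0.3,16],"roll": 0},{"fingers": 1,"translation": [0.3,-0.3,16],"roll": 0},{"fingers": 1,"translation": [0.3,-0.3,16],"roll": 0},{"fingers": 1,"translation": [0.3,-0.3,16],"roll": 0},{"fingers": 1,"translation": [0.3,-0.3,16],"roll": 0},{"fingers": 1,"translation": [0.3,-0.3,16],"roll": 0},{"fingers": 1,"translation": [0.3,-0.3,16],"roll": 0},{"fingers": 1,"translation": [0.3,-0.3,16],"roll": 0},{"fingers": 1,"translation": [0.3,-0.3,16],"roll": 0},{"fingers": 1,"translation": [0.3,-0.3,16],"roll": 0}])

```text
clock: 27.02
eef_pos: [0.5577, -0.3607, 0.0825]
tool_rot: [0.966, -0.258, 0.002, 0.0]
ft_force: [-0.1, 0.3, 6.7]
grip_width: 0.0275
```

```bash
python3 -c "
from h import *
go(.6528,.1613,.25,-3)"
```

```text
q6 end (rad) 1.87
t 27.02 tcp [ 0.5577 -0.3607  0.0825] jaw -29.9 q6 1.52 w 0.0275 f [-0.1  0.3  6.7] -> shift [-17.69 -50.   -16.81] roll -26.9
```

Emit:
play_rows(motion=[{"fingers": 1,"translation": [0,0,-3],"roll": 0},{"fingers": 1,"translation": [0,0,-7],"roll": 0},{"fingers": 1,"translation": [0,0,-11],"roll": 0},{"fingers": 1,"translation": [0,0,-15],"roll": 0},{"fingers": 1,"translation": [-1,-2.8,-16.8],"roll": -2},{"fingers": 1,"translation": [-2.2,-6.2,-16.8],"roll": -5},{"fingers": 1,"translation": [-3.5,-10,-16.8],"roll": -8},{"fingers": 1,"translation": [-4.8,-13.6,-16.8],"roll": -11},{"fingers": 1,"translation": [-6.1,-17.2,-16.8],"roll": -14},{"fingers": 1,"translation": [-7.4,-20.8,-16.8],"roll": -17},{"fingers": 1,"translation": [-8.6,-24.4,-16.8],"roll": -20},{"fingers": 1,"translation": [-9.9,-28,-16.8],"roll": -23},{"fingers": 1,"translation": [-11.2,-31.6,-16.8],"roll": -26},{"fingers": 1,"translation": [-12.5,-35.2,-16.8],"roll": -27},{"fingers": 1,"translation": [-13.7,-38.8,-16.8],"roll": -27},{"fingers": 1,"translation": [-15,-42.4,-16.8],"roll": -27},{"fingers": 1,"translation": [-16.2,-46,-16.8],"roll": -27},{"fingers": 1,"translation": [-17.2,-48.6,-16.8],"roll": -27},{"fingers": 1,"translation": [-17.7,-50,-16.8],"roll": -27},{"fingers": 1,"translation": [-17.7,-50,-16.8],"roll": -27}])

```text
clock: 28.68
eef_pos: [0.6521, 0.1653, 0.2474]
tool_rot: [1.0, -0.023, -0.0, -0.0]
ft_force: [-0.5, 0.1, -1.9]
grip_width: 0.027
```

Emit:
play_rows(motion=[{"fingers": 1,"translation": [0,0,0],"roll": 0},{"fingers": 1,"translation": [0,0,0],"roll": 0},{"fingers": 1,"translation": [0,0,0],"roll": 0}])

```text
clock: 28.93
eef_pos: [0.6523, 0.1597, 0.2485]
tool_rot: [1.0, -0.026, -0.0, 0.0]
ft_force: [0.1, -0.4, -1.6]
grip_width: 0.0269
```

Run:
```python
from h import *
go(.6528,.1613,.095,-3)
s=snap("scene"); t=snap("top")
a=cv2.resize(s["bgr"][130:330,190:430],None,fx=3.2,fy=3,interpolation=cv2.INTER_CUBIC)
cv2.imwrite("pics/s6c.png",a)
```

```text
q6 end (rad) 1.87
t 28.93 tcp [0.6523 0.1597 0.2485] jaw -3.0 q6 1.86 w 0.0269 f [ 0.1 -0.4 -1.6] -> shift [ 0.05 -0.17 15.35] roll 0.0
```

View pics/s6c.png

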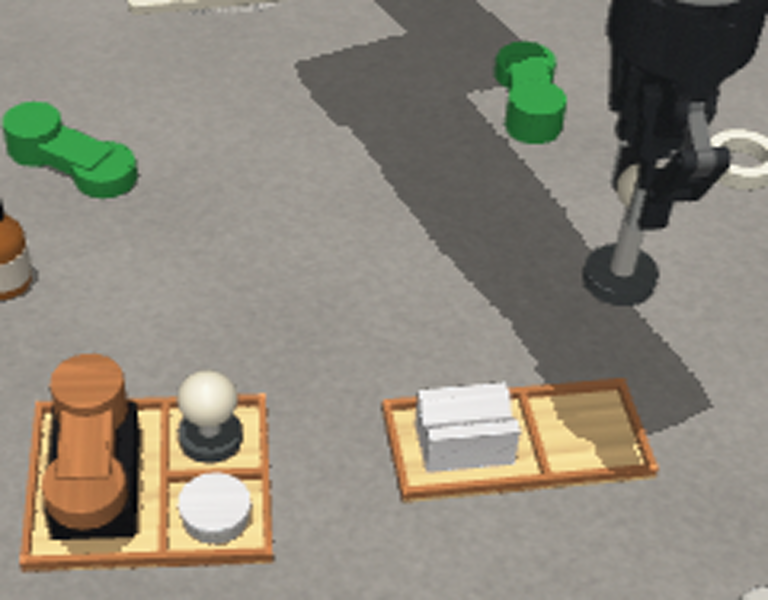

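The tall ball hangs close to vertical. The short ball, V-block, riser and sole are all standing in their places.

Emit:
play_rows(motion=[{"fingers": 1,"translation": [0.1,-0.1,3.5],"roll": 0},{"fingers": 1,"translation": [0.1,-0.1,7],"roll": 0},{"fingers": 1,"translation": [0.1,-0.1,10.5],"roll": 0},{"fingers": 1,"translation": [0.1,-0.1,13.5],"roll": 0},{"fingers": 1,"translation": [0.1,-0.1,15],"roll": 0},{"fingers": 1,"translation": [0.1,-0.1,15.4],"roll": 0},{"fingers": 1,"translation": [0.1,-0.1,15.4],"roll": 0},{"fingers": 1,"translation": [0.1,-0.1,15.4],"roll": 0},{"fingers": 1,"translation": [0.1,-0.1,15.4],"roll": 0}])

```text
clock: 29.78
eef_pos: [0.655, 0.1626, 0.0968]
tool_rot: [1.0, -0.025, 0.002, -0.001]
ft_force: [0.5, 0.7, -0.5]
grip_width: 0.027
```

```bash
python3 -c "
from h import *
go(.6528,.1613,.0865,-3)"
```

```text
q6 end (rad) 1.87
t 29.78 tcp [0.655  0.1626 0.0968] jaw -2.9 q6 1.86 w 0.027 f [ 0.5  0.7 -0.5] -> shift [-0.21  0.15  1.03] roll 0.1
```

Emit:
play_rows(motion=[{"fingers": 1,"translation": [-0.1,0.1,0.3],"roll": 0},{"fingers": 1,"translation": [-0.1,0.1,0.6],"roll": 0},{"fingers": 1,"translation": [-0.1,0.1,0.8],"roll": 0},{"fingers": 1,"translation": [-0.1,0.1,0.9],"roll": 0},{"fingers": 1,"translation": [-0.1,0.1,1.0],"roll": 0},{"fingers": 1,"translation": [-0.1,0.1,1.0],"roll": 0},{"fingers": 1,"translation": [-0.1,0.1,1.0],"roll": 0}])

```text
clock: 30.37
eef_pos: [0.6526, 0.1621, 0.0866]
tool_rot: [1.0, -0.025, 0.001, -0.0]
ft_force: [-3.0, -0.3, 6.3]
grip_width: 0.0269
```

```bash
python3 -c "
from h import *
go(.6528,.1613,.0865,-3)"
```

```text
q6 end (rad) 1.87
t 30.37 tcp [0.6526 0.1621 0.0866] jaw -2.8 q6 1.86 w 0.0269 f [-3.  -0.3  6.3] -> shift [0.02 0.07 0.01] roll 0.2
```

In contact at the expected height. Release, lift straight up, and move clear.

Emit:
play_rows(motion=[{"fingers": -0.2,"translation": [0,0,-0.05],"roll": 0},{"fingers": -0.2,"translation": [0,0,-0.05],"roll": 0},{"fingers": -0.2,"translation": [0,0,-0.05],"roll": 0},{"fingers": -0.2,"translation": [0,0,-0.05],"roll": 0},{"fingers": -0.2,"translation": [0,0,-0.05],"roll": 0},{"fingers": -0.2,"translation": [0,0,-0.05],"roll": 0},{"fingers": -0.2,"translation": [0,0,-0.05],"roll": 0},{"fingers": -0.2,"translation": [0,0,-1],"roll": 0},{"fingers": -0.2,"translation": [0,0,-4],"roll": 0},{"fingers": -0.2,"translation": [0,0,-8],"roll": 0},{"fingers": -0.2,"translation": [0,0,-12],"roll": 0},{"fingers": -0.2,"translation": [0,0,-15],"roll": 0},{"fingers": -0.2,"translation": [0,-4,-16],"roll": 0},{"fingers": -0.2,"translation": [0,-8,-16],"roll": 0},{"fingers": -0.2,"translation": [-4,-12,-16],"roll": 0},{"fingers": -0.2,"translation": [-8,-16,-16],"roll": 0},{"fingers": -0.2,"translation": [-12,-16,-16],"roll": 0},{"fingers": -0.2,"translation": [-16,-16,-16],"roll": 0},{"fingers": -0.2,"translation": [-20,-16,-16],"roll": 0},{"fingers": -0.2,"translation": [-20,-16,-16],"roll": 0}])

```text
clock: 32.03
eef_pos: [0.4554, 0.3319, 0.245]
tool_rot: [1.0, -0.023, -0.001, 0.0]
ft_force: [0.4, -0.3, 0.7]
grip_width: 0.0511
```

Run:
```python
from h import *
s=snap("scene"); t=snap("top")
a=cv2.resize(s["bgr"][180:330,170:410],None,fx=3.2,fy=2,interpolation=cv2.INTER_CUBIC)
b=cv2.resize(t["bgr"][85:175,170:410],None,fx=3.2,fy=3.2,interpolation=cv2.INTER_CUBIC)
cv2.imwrite("pics/final.png",np.vstack([a,b]))
go(.5,.3,.24)
```

```text
q6 end (rad) 2.16
t 32.13 tcp [0.4571 0.3321 0.246 ] jaw -2.6 q6 2.24 w 0.0513 f [ 1.6 -0.3 -0.3] -> shift [4.43 3.01 0.6 ] roll 0
```

View pics/final.png

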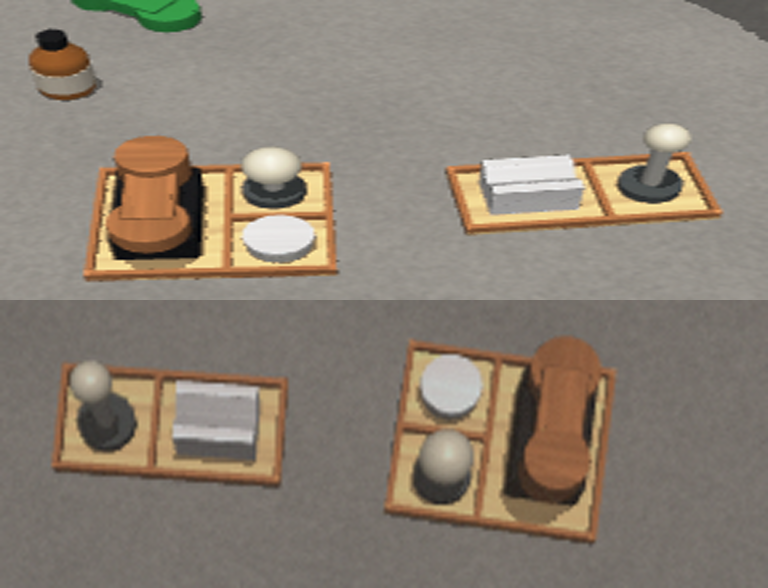

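Both views show all five things upright in their compartments, the sole on the riser and the bottle standing. One numeric check before handing in.

Run:
```python
from h import *
t=snap("top"); s=snap("scene")
def loc(T,p):
    a=np.radians(-T[1]); return (np.array([[np.cos(a),-np.sin(a)],[np.sin(a),np.cos(a)]])@(np.asarray(p)[:2]-T[0])).round(1)
off=lambda p,x,y:p/3.2+np.array([170,85])
# ball centres from the top crop (rows start at 300), and contour in the top view
for n,T,u,z,tg in (("tall",T2,(91,382),89,(0,47.5)),("short",T3,(446,456),52,(-32.5,43.5)),("heel",T3,(556,460),80,None),("toe",T3,(565,370),66,None)):
    px=np.array([u[0],u[1]-300])/3.2+[170,85]; p=cast(t,[px],z/1000)[0]*1000; print(n,loc(T,p),"target",tg)
q=np.array([[175,382],[258,388],[255,460],[174,452]])
# vee top-face corners at z 44 (bottom edge of the top face about row 435-440)
q=np.array([[176,382],[259,387],[256,440],[174,434]]); px=(q-[0,300])/3.2+[170,85]; p=cast(t,px,.044)*1000; print("vee",loc(T2,p.mean(0)),[np.linalg.norm(p[i]-p[i-1]).round(0) for i in range(4)],"target",(0,-35.5))
cn=blob(t,[0,0,125],[180,55,255],(222,105,254,145)); print("vee rect",[rect(t,cn,.04)],loc(T2,rect(t,cn,.04)[0]))
for n,T,w,z in (("tall",T2,(366,236,392,256),.089),("short",T3,(243,250,268,275),.052)):
    cn=blob(s,[0,0,150],[180,70,255],w); x,y,a,b=cv2.boundingRect(cn); print("scene",n,loc(T,cast(s,[[x+a/2,y+b/2]],z)[0]*1000),a,b)
c=blob(t,[0,0,0],[180,255,65],(350,195,385,235)); (x,y),r=cv2.minEnclosingCircle(c); print("bottle",cast(t,[[x,y]],.012)[0].round(3),"start .444 -.239")
```

```text
tall [-2.2 46.9] target (0, 47.5)
short [-33.8  40.1] target (-32.5, 43.5)
heel [-34.7 -35.8] target None
toe [ 38.3 -35.5] target None
vee [ -0.3 -37.9] [np.float64(40.0), np.float64(61.0), np.float64(41.0), np.float64(60.0)] target (0, -35.5)
vee rect [(array([649.5,  78. ], dtype=float32), np.float32(59.4), np.float32(44.9), np.float32(87.6))] [  0.9 -35.9]
scene tall [-9.3 50.8] 26 20
scene short [-39.6  42.2] 25 21
bottle [ 0.443 -0.24   0.012] start .444 -.239
```

```bash
python3 -c "
from workcell import bot
print(bot.job_done())"
```

```text
the job is handed in; nothing more can be done
None
```

Both kits are made up and handed in at about 32 s of the 115 s allowed. I picked up the riser, sole piece, V-block, short ball and tall ball in that order, and every grasp held first time.

**Last checks, top camera, as offsets from each target:**

| Thing | Offset |
|---|---|
| V-block | about 1 mm |
| Tall ball | about 2 mm |
| Short ball | about 4 mm |
| Sole piece | about 2 mm from the middle of the large compartment, and lengthwise |
| Riser | about 3 mm, measured before the sole hid it |
| Bottle | 1 mm from where it started, still standing |

- **Flat and upright:** I judged this from the pictures and from contact coming at the expected height for the sole piece and both balls. I took no tilt measurement.
- **One disagreement:** the scene camera put the ball centres 7 to 9 mm from target (tall ball) and about 7 mm (short ball). I think that is a bad reading, because the measured blobs filled the search window. Those values would still be inside the 15 mm limit.

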